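# Put the rinsed scraper back in the kit, snap the cover on and hold it down

### The arm

A 6-joint arm with a two-finger parallel gripper is mounted at the origin on the work surface. World frame = base frame: x ahead of the robot, y to its left, z up, the work surface at z = 0. Lengths are in m, angles in rad, forces in N, time in s.
With the tool pointing down it reaches from about 0.3 to 0.825 m from the base axis. Payload 5.4 kg.
Tool frame: the origin (TCP) lies midway between the tips of the shut fingers; the grasp point (between the pads) lies 19 mm behind it (robot.grip_depth is the distance from the TCP to the grasp point, in m); z points along the fingers, y is the line along which they close (so a half turn about z gives the same grasp; the last joint's range is limited). The gripper opens to 92 mm and grips with 3 to 60 N. Pads are 20 mm wide; open, the fingers measure 128 mm over their backs; the gripper's body (75 mm by 189 mm) begins 69 mm behind the grasp point.
Start: joints at [0.972, 0.158, 1.597, -0, 1.386, -0.21], TCP at [0.218, 0.532, 0.215] pointing down, gripper open.
Joint ranges: [-2.91, 2.91], [-0.94, 2.29], [0.18, 2.7], [-1.29, 4.43], [0.17, 2.64], [-3, 3]. Speed limits (rad/s): [2.57, 2.57, 3.14, 3.14, 3.14, 3.14].

### API

Orientations are given as a 3x3 rotation matrix whose columns are the frame's x, y, z axes.
In Python, from plant import robot, cams, ticket, spotter gives the robot as it stands.
- The arm moves only by the shell command python3 -m jog 'ROWS' [OPENING] [FORCE]. ROWS is JSON, a list of rows, each an object with "travel": the shift along the world's x, y, z in m, a list of three; "dr": the turn, a rotation vector about the world's x, y, z in rad, a list of three. In form: [{"travel": [dx, dy, dz], "dr": [ax, ay, az]}, ...]. A call has exactly 5 rows; each row shifts and turns the commanded pose from where the row before left it; what a row does not reach is not made up. A row lasts 1/8 s, in which the tool goes at most 62.5 mm and 10.7 degrees, less where a joint would pass 70% of its speed; a pose out of reach is approached as far as the arm can. A call is refused whole if a number of a shift passes 0.0625 or a number of a turn 0.188, either way. A call with a gripper value outside its range is refused whole. OPENING is the finger opening in m, from 0 to 0.0919, set as the call begins (- or left out, the last holds). The fingers move at their own pace and stop on an object; FORCE is the grip in N (left out, the last holds). Time passes only in rows, so rows that do not move let the fingers close, or fill a call up. It gives the time, the measured TCP pose, the force, the opening and the grip force at its end, in the units of the state.
- robot.read_state(): the state, without advancing time (a new reading comes with each control period).
- cams.read_camera(name): name is "scene" or "top"; returns (picture, depth): 480x640x3 uint8, blue, green, red; 480x640 float32, m along the optical axis (not along the pixel's ray), 0 where there is no reading.
- cams.camera_info(name): a dict with "fx", "fy", "cx", "cy" (pixels), "rvec" (rotation vector, rad) and "tvec" (3), from world to camera coordinates, as OpenCV has them. Camera axes: x right, y down, z forward; pixel columns grow to the right and rows downward; lengths in m; the calibration is good to about 2 mm. A picture is of the moment at which its call begins. camera_info takes no time and is no camera call.
- ticket.hand_in(): hands the job in; it is judged then, once.
Trained networks look in the newest picture that a camera, given by its name, has taken for a name from the list of things; names that differ only in an ending like _2 or _b are one class to them, and where a whole thing is asked for, a point or a joint stands for the part that bears it (a point fixed in the world has none). Each returns a list of dicts, best first, with "score" (0 to 1); they miss things now and then, are a little off and sometimes report something else, mostly with a low value. They report only what shows in the picture. A call takes as long as a camera call. They do not tell look-alikes from the thing itself.
- spotter.spot_in(camera, label): "position" ([x, y, z] in m, in world coordinates, good to about 4 mm: the middle of the surface that is visible of it).
The state is a dict: "time_s": time; "joint_pos": joint angles; "qd": joint speeds; "joint_torque": joint torques, N m; "tcp_pos": TCP position; "tool_rot": TCP orientation; "contact_force": force on the tool from outside, world axes, zero at the start; "torque": the same for the moment, N m; "width": finger opening in m; "gripper_force": force on a finger pad.
Only numpy, scipy, OpenCV 4.12 (cv2) and the standard library are available. Lean on these libraries where they do the work, as an engineer would, in place of code of your own. Each camera call takes 0.05 s, during which the arm holds its last target. There are 200 camera calls.

### The job

The blue-handled paste scraper is rinsed: lift it out of the wooden drip stand, slide it blade down into the empty slot of the grey kit box until its handle sits on the box, and let go of it. Then set the white cover over the box and press it down until it snaps home under both orange side catches, and keep pressing down on it firmly: finish while still pressing, because I am about to tape it shut. Leave the red and yellow scrapers and everything else on the table where they are.

Things in the scene. Friction and masses are not known exactly. Their poses are not given: they have to be found in the camera images.
- scraper_blue: The scraper to put away, blue handle: 3 mm black blade, 66 mm wide (y), 42 mm tall; on it a handle 20 mm thick (x), 76 mm long (y), 26 mm tall (z 42 to 68 mm). Origin: middle of the blade's lower edge, z up; both ways round alike. 0.07 kg. Starts upright in one of the drip stand's two slots, handle resting on the stand
- scraper_red: Bystander: red handle, same shape, in the drip stand's other slot, 60 mm beside the blue one (which is in which slot varies)
- scraper_yellow: Bystander: yellow handle, same shape, already seated in the kit box's other slot, 56 mm from the empty one
- drip_stand: Fixed light wooden block, 104 mm (x) by 94 mm (y), 52 mm tall, on a thin steel tray 130 by 116 mm; two slots along its y, at x = -30 and +30 mm, 6 mm wide, 78 mm long, mouths widened to 12 mm. Origin: centre of its underside; z up
- kit: Fixed grey kit box, 120 mm (x) by 110 mm (y); origin under its centre, on the table, z up. A ledge, 5 mm wide, runs round it 46 mm up; inside it a slotted block, 110 by 100 mm, edges chamfered 5 mm, rises to 60 mm. Slots along y at x = -28 mm (yellow scraper) and +28 mm (empty). An orange catch, 80 mm tall, stands in the middle of its +y and of its -y side
- kit_slot (a point): Where the blue scraper's origin is when home in the empty slot, 18 mm above the table; axes as the kit's, slot along y. The slot is 6 mm wide, 78 mm long; its mouth, 60 mm above the table, is widened to 12 mm; its floor is 14 mm above the table. Home, the handle rests on the block, 60 mm above the table
- kit_ledge (a point): Where the cover's origin is when home: kit centre, 46 mm above the table, axes as the kit's. About 12 mm above home the cover's beads meet the hooks; from there pushing on takes more and more, up to about 10 N (7 to 15); some 6 mm above home the catches spring in over the beads, the force drops to nothing and the cover is drawn down onto the ledge
- cover: Loose white cover, an upside-down tray 120 mm (x) by 110 mm (y) by 48 mm tall, 113 by 103 mm inside, 44 mm deep, 0.1 to 0.2 kg. A bead sticks out 5 mm in the middle of its +y and -y sides, 9 mm above the rim. Starts on the table, right way up. Origin: centre of its open underside, z up. Home: x along the kit's x, either way round
- cover_rib (a point): Middle of the top of the cover's grip rib, which stands on the cover's top: 20 mm thick (cover's x), 70 mm long (y), 26 mm tall, so this point is 74 mm above the cover's rim
- catch_left (a joint): Spring catch on the kit's +y side, hinged at its foot: rad, 0 = upright at rest, grows as it leans out; some 0.06 as a bead passes, back to 0 when snapped
- catch_right (a joint): The same on the kit's -y side
- paint_pot: Bystander: black paint pot, 34 mm across, 42 mm tall; origin under its centre
- paste_pot: Bystander: small orange pot with white cap, 34 mm across, 36 mm tall; origin under its centre
- glue_dish: Bystander: white dish, 80 mm across, 22 mm tall; origin under its centre
- yellow_dish: Bystander: yellow dish, 84 mm across, 24 mm tall; origin under its centre
- flask: Bystander: dark steel flask, 76 mm across, 230 mm tall; origin under its centre
- glue_bottle: Bystander: white glue bottle with red cap, 48 mm across, 130 mm tall; origin under its centre
There are look-alikes about, which are no part of the job. Of the things shaped like the scraper_blue, the blue one is meant.

How it is judged:
On the way, in this order (a step that is already met when the one before it is completed fails the run):
1. the blue scraper is home in the kit's empty slot and let go (z of scraper_blue in the frame of kit_slot between -0.004 and 0.004 m and horizontal distance between scraper_blue and kit_slot below 0.01 m and angle between scraper_blue's own z axis and vertical below 0.12 rad and contact force between the fingers and scraper_blue below 0.2 N), for 0.2 s.
2. the cover has snapped home under both catches (z of cover in the frame of kit between 0.042 and 0.049 m and horizontal distance between cover and kit below 0.005 m and angle between cover's own z axis and vertical below 0.04 rad and value of joint each of catch_left, catch_right below 0.02 rad), for 0.2 s.
At the end, for the whole second after the job is handed in: Blue scraper home in its slot (4 mm in height, 10 mm sideways, upright within 0.12 rad). Cover home (origin under 49 mm above the kit's, 5 mm sideways, level within 0.04 rad), both catches back below 0.02 rad. The fingers still press it: over 5 N between cover and kit (all of step 2 and z of scraper_blue in the frame of kit_slot between -0.004 and 0.004 m and horizontal distance between scraper_blue and kit_slot below 0.01 m and angle between scraper_blue's own z axis and vertical below 0.12 rad and contact force between cover and kit above 5 N and contact force between the fingers and cover above 3 N); the arm keeps its last pose, push and grip.
It fails at once if the red or yellow scraper is shifted by more than 20 mm (distance of any of scraper_red, scraper_yellow from where it was at the start of the episode above 0.02 m).
It fails at once if a pot, dish, bottle or flask is shifted by more than 30 mm (distance of any of paint_pot, paste_pot, glue_dish, yellow_dish, flask, glue_bottle from where it was at the start of the episode above 0.03 m).
It also fails if it takes over 64 s, if anything falls off the work surface, if the arm or the gripper's body presses on something with over 40 N, if the wrist force passes 120 N, or if a joint passes its speed limit or range.

## Working session

There is one attempt and no reset: what is moved stays moved. The work goes in short steps, Python scripts to look and compute and a shell command to move; the robot and the scene stay as the last step left them, time stands still between calls to the robot, and variables do not carry over. Pictures are saved under pics/ and viewed, at most 10 in all, crops included, and the job is handed in when it is done.

```bash
ls; mkdir -p pics
cat > h.py <<'E'
import numpy as np,cv2
from plant import robot,cams,ticket,spotter
def cam(n):
    im,d=cams.read_camera(n);i=cams.camera_info(n)
    R=cv2.Rodrigues(np.array(i["rvec"],float))[0];t=np.array(i["tvec"],float).ravel()
    v,u=np.mgrid[:480,:640]
    P=np.stack([(u-i["cx"])/i["fx"]*d,(v-i["cy"])/i["fy"]*d,d],-1)
    return im,d,(P-t)@R   # world cloud
E
python3 - <<'E'
from h import *
for n in("scene","top"):
    im,d,W=cam(n);cv2.imwrite(f"pics/{n}0.png",im);np.save(f"pics/{n}0.npy",W)
    i=cams.camera_info(n);R=cv2.Rodrigues(np.array(i["rvec"],float))[0];print(n,i["fx"],-R.T@np.array(i["tvec"]).ravel())
    for l in("scraper_blue","drip_stand","kit","cover","cover_rib","scraper_yellow","scraper_red","flask","glue_bottle"):
        print(n,l,[(np.round(r["position"],3).tolist(),round(r["score"],2)) for r in spotter.spot_in(n,l)][:3])
s=robot.read_state();print(s["time_s"],s["tcp_pos"],s["tool_rot"],s["width"])
E
```

```text
pics
scene 444.66011615447536 [1.21947303 0.07430962 0.76835369]
scene scraper_blue [([0.552, -0.271, 0.068], 0.95), ([0.404, -0.148, 0.051], 0.81), ([0.679, -0.282, 0.047], 0.63)]
scene drip_stand [([0.563, -0.273, 0.03], 0.55)]
scene kit [([0.575, 0.008, 0.058], 0.83)]
scene cover [([0.6, 0.292, 0.046], 0.65)]
scene cover_rib [([0.596, 0.293, 0.051], 0.85)]
scene scraper_yellow [([0.52, 0.009, 0.079], 0.76), ([0.511, -0.132, 0.031], 0.64)]
scene scraper_red [([0.494, -0.296, 0.074], 0.8), ([0.549, -0.057, 0.061], 0.17)]
scene flask [([0.681, -0.439, 0.126], 0.92)]
scene glue_bottle [([0.704, 0.367, 0.072], 0.86)]
top 561.2908427745303 [ 0.5056414  -0.04621424  1.48133699]
top scraper_blue [([0.542, -0.275, 0.082], 0.78), ([0.616, -0.126, 0.069], 0.69), ([0.524, 0.068, 0.073], 0.57)]
top drip_stand [([0.516, -0.279, 0.054], 0.79), ([0.743, 0.139, 0.013], 0.72)]
top kit [([0.542, 0.006, 0.062], 0.76)]
top cover [([0.577, 0.29, 0.049], 0.6)]
top cover_rib [([0.582, 0.292, 0.05], 0.55), ([0.492, -0.299, 0.078], 0.38)]
top scraper_yellow [([0.51, 0.009, 0.087], 0.73)]
top scraper_red [([0.488, -0.301, 0.081], 0.82), ([0.66, -0.439, 0.152], 0.35)]
top flask [([0.659, -0.439, 0.154], 0.87)]
top glue_bottle [([0.685, 0.363, 0.088], 0.68)]
1.0 [0.21795799 0.53205146 0.21458842] [[-9.25366120e-01  3.79074587e-01 -4.93162579e-05]
 [ 3.79074589e-01  9.25366119e-01 -4.32444330e-05]
 [ 2.92427286e-05 -5.87114734e-05 -9.99999998e-01]] 0.09195369737016322
```

View pics/top0.png

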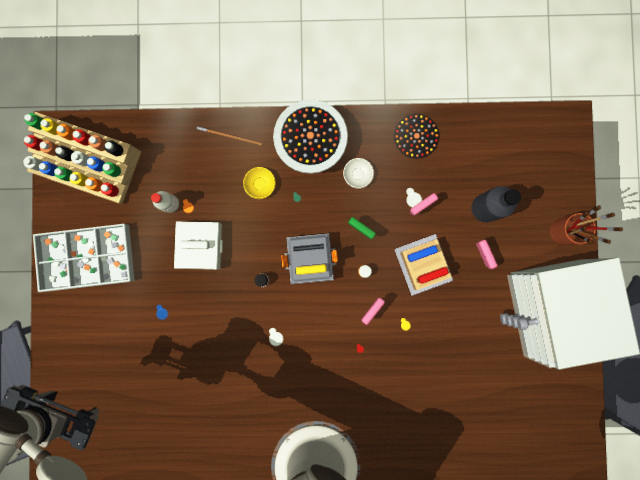

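View pics/scene0.png

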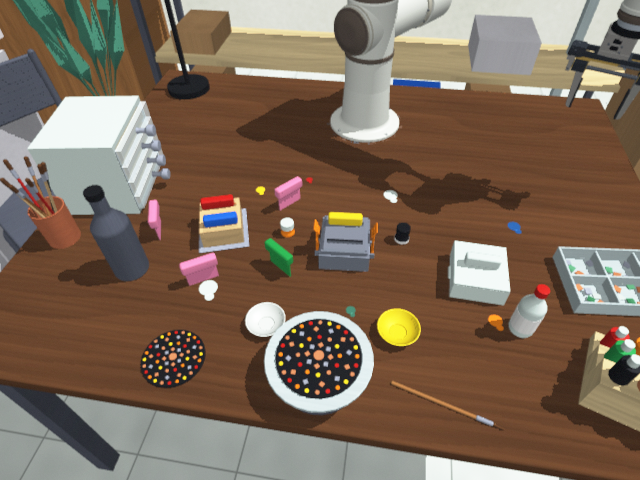

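The top view shows the blue handle at (422,254), the stand at (424,265), the kit at (310,258) with yellow nearer the robot and its empty slot at (309,246), and the cover at (198,245). The pink and green blocks are look-alikes. The scene view agrees: blue (220,219), kit (345,243), cover (479,272).

```bash
cat >> h.py <<'E'
def rect(Q):
    # centre, long axis yaw mod pi (deg), dims
    c,(w,h),a=cv2.minAreaRect((Q[:,:2]*1000).astype(np.float32))
    if w<h: a+=90;w,h=h,w
    return np.round(c,1),round((a+90)%180-90,1),round(w,1),round(h,1)
def region(W,c,r,z0,z1): 
    return (np.hypot(W[...,0]-c[0],W[...,1]-c[1])<r)&(W[...,2]>z0)&(W[...,2]<z1)
def hue(im,a,b,s=130):
    H=cv2.cvtColor(im,cv2.COLOR_BGR2HSV);return (H[...,0]>=a)&(H[...,0]<=b)&(H[...,1]>s)&(H[...,2]>60)
def rep(n,im,W,name,m):
    Q=W[m]
    if len(Q)<8: print(n,name,len(Q));return
    z=np.median(Q[:,2]);print(n,name,len(Q),"z",np.round(np.percentile(Q[:,2],[5,50,95])*1000,1),"mean",np.round(Q.mean(0)*1000,1),rect(Q))
E
python3 - <<'E'
from h import *
for n in("scene","top"):
    im=cv2.imread(f"pics/{n}0.png");W=np.load(f"pics/{n}0.npy")
    b=(.535,-.28);k=(.54,.006);c=(.58,.292)
    rep(n,im,W,"blue",region(W,b,.07,.068,.12)&hue(im,100,125))
    rep(n,im,W,"red",region(W,(.49,-.3),.07,.068,.12)&(hue(im,0,5)|hue(im,170,180)))
    rep(n,im,W,"yellow",region(W,(.51,.006),.07,.068,.12)&hue(im,22,35))
    rep(n,im,W,"stand",region(W,(.515,-.28),.085,.045,.06))
    rep(n,im,W,"kitblock",region(W,k,.09,.054,.067)&~hue(im,5,40,80))
    o=region(W,k,.1,.03,.1)&hue(im,5,18)
    rep(n,im,W,"catch+",o&(W[...,1]>.03));rep(n,im,W,"catch-",o&(W[...,1]<-.02))
    rep(n,im,W,"rib",region(W,c,.1,.067,.085))
    rep(n,im,W,"covertop",region(W,c,.1,.042,.055))
E
```

```text
scene blue 245 z [69.  74.2 76.9] mean [ 552.5 -274.3   73.8] (array([ 551.4, -274.8]), -68.1, 73.4, 22.0)
scene red 225 z [68.8 74.2 76.9] mean [ 497.7 -299.8   73.7] (array([ 496.3, -300.5]), -69.1, 73.0, 22.3)
scene yellow 343 z [69.8 81.9 85.2] mean [518.8   5.1  79.8] (array([515.3,   4.4]), -87.9, 74.7, 23.1)
scene stand 769 z [46.9 49.7 57.7] mean [ 532.7 -282.7   50.6] (array([ 522.2, -288.5]), 19.2, 108.5, 94.5)
scene kitblock 1163 z [54.8 57.5 60. ] mean [555.5  10.6  57.5] (array([543.5,   7.7]), 5.2, 108.5, 98.9)
scene catch+ 85 z [41.6 69.  79.5] mean [540.2  71.6  66.3] (array([536.6,  71. ]), 4.8, 32.8, 11.9)
scene catch- 87 z [36.  65.5 77.4] mean [551.1 -54.   63.5] (array([548.4, -54.4]), 9.4, 31.6, 10.8)
scene rib 278 z [68.  71.6 74. ] mean [582.7 298.9  71.4] (array([581.2, 299. ]), 86.9, 69.8, 22.4)
scene covertop 1971 z [44.  46.2 48.8] mean [588.9 297.9  46.3] (array([580. , 299.4]), -2.1, 124.8, 109.9)
top blue 211 z [71.8 77.6 82.2] mean [ 545.8 -276.1   77.4] (array([ 545.9, -276.4]), -71.0, 74.3, 18.0)
top red 216 z [71.7 77.1 82.5] mean [ 491.5 -301.2   77.1] (array([ 491.3, -301.1]), -72.2, 74.5, 18.8)
top yellow 227 z [79.3 85.4 90.1] mean [511.4   3.2  85.1] (array([511.2,   3.3]), -85.6, 73.7, 19.0)
top stand 1007 z [47.2 52.  56.7] mean [ 519.6 -287.7   52. ] (array([ 519.4, -289.3]), 19.2, 104.1, 95.2)
top kitblock 1266 z [54.9 59.6 64.5] mean [543.2   8.1  59.6] (array([540.1,   7.8]), 4.7, 110.9, 100.1)
top catch+ 60 z [56.  72.8 82.3] mean [534.5  70.5  70.2] (array([534. ,  71.4]), -1.3, 28.6, 11.7)
top catch- 53 z [61. 73. 83.] mean [544.2 -55.5  72.6] (array([543.8, -55.5]), 5.4, 28.6, 11.7)
top rib 207 z [68.5 73.6 78.1] mean [578.4 298.2  73.7] (array([578.3, 297.8]), 86.0, 69.0, 19.5)
top covertop 1704 z [43.3 48.  52.6] mean [578.6 297.4  48. ] (array([578.7, 298.2]), -2.6, 119.8, 112.1)
```

```bash
R='x'
python3 -m jog '[{"travel":[0.022,-0.054,0],"dr":[0,0,-0.056]},{"travel":[0.022,-0.054,0],"dr":[0,0,-0.056]},{"travel":[0.022,-0.054,0],"dr":[0,0,-0.056]},{"travel":[0.022,-0.054,0],"dr":[0,0,-0.056]},{"travel":[0.022,-0.054,0],"dr":[0,0,-0.056]}]' 0.046 20
python3 -m jog '[{"travel":[0.022,-0.054,0],"dr":[0,0,-0.056]},{"travel":[0.022,-0.054,0],"dr":[0,0,-0.056]},{"travel":[0.022,-0.054,0],"dr":[0,0,-0.056]},{"travel":[0.022,-0.054,0],"dr":[0,0,-0.056]},{"travel":[0.022,-0.054,0],"dr":[0,0,-0.056]}]'
python3 -m jog '[{"travel":[0.022,-0.054,-0.01],"dr":[0,0,-0.056]},{"travel":[0.022,-0.054,-0.01],"dr":[0,0,-0.056]},{"travel":[0.022,-0.054,-0.01],"dr":[0,0,-0.056]},{"travel":[0.022,-0.054,-0.01],"dr":[0,0,-0.056]},{"travel":[0,0,0],"dr":[0,0,0]}]'
```

```text
time_s: 1.62
tcp_pos: [0.3284, 0.2605, 0.2148]
tool_rot: [[-0.784, 0.621, 0.001], [0.621, 0.784, 0.0], [-0.001, 0.001, -1.0]]
contact_force: [-0.1, 0.3, 0.9]
width: 0.0463
gripper_force: 0.0
time_s: 2.25
tcp_pos: [0.4385, -0.0099, 0.215]
tool_rot: [[-0.581, 0.814, 0.001], [0.814, 0.581, -0.0], [-0.001, 0.001, -1.0]]
contact_force: [0.6, 0.7, 0.3]
width: 0.046
gripper_force: 0.0
time_s: 2.88
tcp_pos: [0.5258, -0.227, 0.1727]
tool_rot: [[-0.384, 0.923, -0.002], [0.923, 0.384, 0.001], [0.002, -0.002, -1.0]]
contact_force: [-0.0, 0.1, -0.6]
width: 0.0458
gripper_force: 0.0
```

```bash
python3 -m jog '[{"travel":[0.011,-0.025,0],"dr":[0,0,-0.03]},{"travel":[0.010,-0.024,0],"dr":[0,0,-0.029]},{"travel":[0,0,-0.035],"dr":[0,0,0]},{"travel":[0,0,-0.03],"dr":[0,0,0]},{"travel":[0,0,0],"dr":[0,0,0]}]'
python3 - <<'E'
from h import *
im,d,W=cam("top");cv2.imwrite("pics/t1.png",cv2.resize(im[190:330,340:520],None,fx=4,fy=4))
im,d,W=cam("scene");cv2.imwrite("pics/s1.png",cv2.resize(im[130:290,150:310],None,fx=3,fy=3))
E
```

```text
time_s: 3.5
tcp_pos: [0.5453, -0.2708, 0.1073]
tool_rot: [[-0.333, 0.943, -0.004], [0.943, 0.333, 0.004], [0.005, -0.003, -1.0]]
contact_force: [-0.8, 0.4, 0.2]
width: 0.0459
gripper_force: 0.0
```

View pics/s1.png

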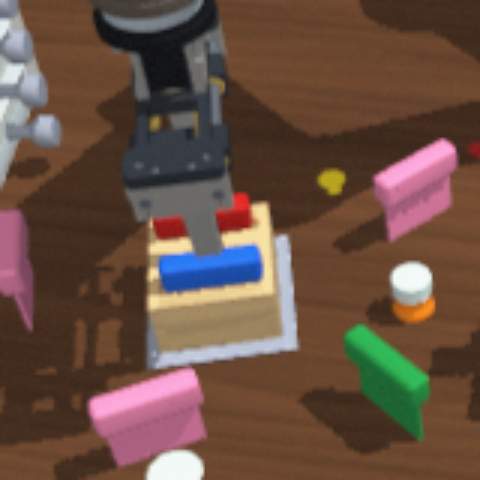

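The close-up shows the front finger just above and in front of the blue handle (208,250), lined up across it. I'll go down and close.

```bash
python3 -m jog '[{"travel":[0,-0.002,-0.02],"dr":[0,0,0]},{"travel":[0,0,-0.02],"dr":[0,0,0]},{"travel":[0,0,-0.009],"dr":[0,0,0]},{"travel":[0,0,0],"dr":[0,0,0]},{"travel":[0,0,0],"dr":[0,0,0]}]'
python3 -m jog '[{"travel":[0,0,0],"dr":[0,0,0]},{"travel":[0,0,0],"dr":[0,0,0]},{"travel":[0,0,0],"dr":[0,0,0]},{"travel":[0,0,0],"dr":[0,0,0]},{"travel":[0,0,0],"dr":[0,0,0]}]' 0.0 20
```

```text
time_s: 4.22
tcp_pos: [0.5473, -0.2752, 0.061]
tool_rot: [[-0.333, 0.943, 0.001], [0.943, 0.333, -0.001], [-0.001, 0.0, -1.0]]
contact_force: [0.9, -0.3, -0.5]
width: 0.0463
gripper_force: 0.0
time_s: 4.85
tcp_pos: [0.5464, -0.2753, 0.061]
tool_rot: [[-0.333, 0.943, -0.001], [0.943, 0.333, -0.0], [-0.0, -0.001, -1.0]]
contact_force: [-5.7, -0.4, 4.8]
width: 0.0197
gripper_force: 20.0
```

```bash
python3 -m jog '[{"travel":[0,0,0],"dr":[0,0,0]},{"travel":[0,0,0],"dr":[0,0,0]},{"travel":[-0.001,-0.0005,-0.003],"dr":[0,0,0]},{"travel":[0,0,-0.002],"dr":[0,0,0]},{"travel":[0,0,0],"dr":[0,0,0]}]' 0.036 20
python3 -m jog '[{"travel":[0,0,0],"dr":[0,0,0]},{"travel":[0,0,0],"dr":[0,0,0]},{"travel":[0,0,0],"dr":[0,0,0]},{"travel":[0,0,0],"dr":[0,0,0]},{"travel":[0,0,0],"dr":[0,0,0]}]' 0.0 25
```

```text
time_s: 5.48
tcp_pos: [0.5458, -0.2752, 0.0552]
tool_rot: [[-0.333, 0.943, -0.0], [0.943, 0.333, 0.0], [0.001, -0.0, -1.0]]
contact_force: [-0.6, -0.4, -0.8]
width: 0.0358
gripper_force: 0.0
time_s: 6.1
tcp_pos: [0.5461, -0.2755, 0.0557]
tool_rot: [[-0.333, 0.943, 0.0], [0.943, 0.333, -0.0], [-0.0, 0.0, -1.0]]
contact_force: [0.3, -0.5, 0.8]
width: 0.0198
gripper_force: 25.0
```

```bash
python3 -m jog '[{"travel":[0,0,0.01],"dr":[0,0,0]},{"travel":[0,0,0.02],"dr":[0,0,0]},{"travel":[0,0,0.03],"dr":[0,0,0]},{"travel":[0,0,0.03],"dr":[0,0,0]},{"travel":[0,0,0.01],"dr":[0,0,0]}]'
python3 -m jog '[{"travel":[0.003,0.035,0],"dr":[0,0,-0.04]},{"travel":[0.004,0.05,0],"dr":[0,0,-0.05]},{"travel":[0.004,0.05,0],"dr":[0,0,-0.05]},{"travel":[0.004,0.05,0],"dr":[0,0,-0.05]},{"travel":[0.004,0.05,0],"dr":[0,0,-0.04]}]'
python3 -m jog '[{"travel":[0.0035,0.04,0],"dr":[0,0,-0.029]},{"travel":[0,0.01,0],"dr":[0,0,0]},{"travel":[0,0,0],"dr":[0,0,0]},{"travel":[0,0,0],"dr":[0,0,0]},{"travel":[0,0,0],"dr":[0,0,0]}]'
python3 - <<'E'
from h import *
for n in("scene","top"):
    im,d,W=cam(n);cv2.imwrite(f"pics/{n}2.png",im);np.save(f"pics/{n}2.npy",W)
    k=(.54,.008)
    rep(n,im,W,"blue",region(W,(.57,.01),.08,.1,.2)&hue(im,100,125))
    rep(n,im,W,"yellow",region(W,(.51,.006),.07,.068,.1)&hue(im,22,35))
    rep(n,im,W,"blade",region(W,(.57,.01),.05,.1,.135))
im=cv2.imread("pics/scene2.png")
cv2.imwrite("pics/s2.png",cv2.resize(im[130:290,270:430],None,fx=3,fy=3))
E
```

```text
time_s: 6.72
tcp_pos: [0.5474, -0.2765, 0.1594]
tool_rot: [[-0.333, 0.943, 0.004], [0.943, 0.333, -0.003], [-0.005, 0.003, -1.0]]
contact_force: [-0.2, -0.3, -0.9]
width: 0.0197
gripper_force: 25.0
time_s: 7.35
tcp_pos: [0.5646, -0.0388, 0.1555]
tool_rot: [[-0.107, 0.994, -0.0], [0.994, 0.107, 0.0], [0.0, -0.0, -1.0]]
contact_force: [0.4, 0.1, -1.1]
width: 0.0194
gripper_force: 25.0
time_s: 7.98
tcp_pos: [0.5685, 0.0084, 0.1556]
tool_rot: [[-0.078, 0.997, -0.0], [0.997, 0.078, -0.0], [-0.0, -0.0, -1.0]]
contact_force: [-0.7, -1.5, -1.1]
width: 0.0195
gripper_force: 25.0
scene blue 190 z [152.6 163.  172.7] mean [580.9   8.2 162.8] (array([576.6,   8.3]), -86.0, 74.3, 15.4)
scene yellow 14 z [69.8 80.8 84. ] mean [514.5  40.1  78.9] (array([513.6,  40.2]), -1.7, 16.9, 3.0)
scene blade 299 z [109.2 121.2 133.5] mean [573.1   7.7 121.4] (array([573.1,   8.1]), -86.4, 65.8, 5.7)
top blue 0
top yellow 83 z [81.2 85.1 89.3] mean [512.9  13.4  85.2] (array([512.6,  13.9]), -85.6, 35.2, 14.4)
top blade 0
```

View pics/s2.png

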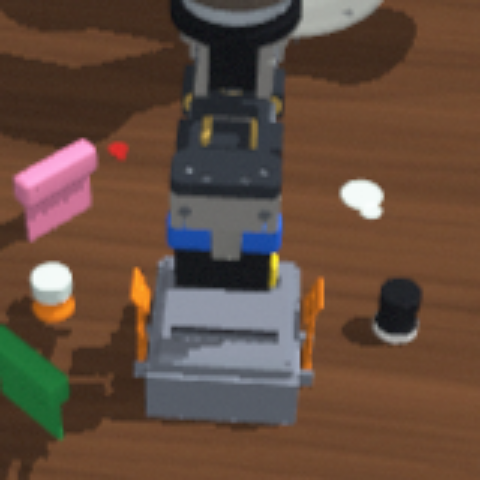

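```bash
python3 -m jog '[{"travel":[-0.0005,0.001,-0.02],"dr":[0,0,0]},{"travel":[0,0,-0.025],"dr":[0,0,0]},{"travel":[0,0,-0.008],"dr":[0,0,0]},{"travel":[0,0,-0.006],"dr":[0,0,0]},{"travel":[0,0,0],"dr":[0,0,0]}]'
```

```text
time_s: 8.7
tcp_pos: [0.5675, 0.0105, 0.0965]
tool_rot: [[-0.08, 0.997, -0.001], [0.997, 0.08, 0.0], [0.0, -0.001, -1.0]]
contact_force: [-1.6, -0.4, -2.2]
width: 0.0198
gripper_force: 25.0
```

Run:
```python
from h import *
# slot mouth from first pictures, intersect with plane z=.06
for n in("scene","top"):
    im=cv2.imread(f"pics/{n}0.png");W=np.load(f"pics/{n}0.npy");i=cams.camera_info(n)
    R=cv2.Rodrigues(np.array(i["rvec"],float))[0];t=np.array(i["tvec"]).ravel();C=-R.T@t
    v,u=np.mgrid[:480,:640];D=np.stack([(u-i["cx"])/i["fx"],(v-i["cy"])/i["fy"],np.ones(u.shape)],-1)@R
    P=C+D*((.06-C[2])/D[...,2])[...,None]
    g=im.max(-1)
    m=(abs(P[...,0]-.568)<.014)&(abs(P[...,1]-.01)<.05)&(g<60)
    print(n,np.percentile(g[(abs(P[...,0]-.568)<.014)&(abs(P[...,1]-.01)<.05)],[5,20,50]),m.sum());rep(n,im,P,"slot",m)
```

```text
scene [ 66.  95. 152.] 14
scene slot 14 z [60. 60. 60.] mean [566.3  17.6  60. ] (array([566.8,  10.1]), -85.8, 71.6, 1.2)
top [ 47.  73. 140.] 49
top slot 49 z [60. 60. 60.] mean [566.5  12.5  60. ] (array([566.5,   9.6]), -85.5, 72.1, 9.4)
```

```bash
python3 -m jog '[{"travel":[-0.0005,0,-0.01],"dr":[0,0,0]},{"travel":[0,0,-0.01],"dr":[0,0,0]},{"travel":[0,0,-0.008],"dr":[0,0,0]},{"travel":[0,0,-0.004],"dr":[0,0,0]},{"travel":[0,0,0],"dr":[0,0,0]}]'
```

```text
time_s: 9.32
tcp_pos: [0.5673, 0.0106, 0.064]
tool_rot: [[-0.08, 0.997, -0.0], [0.997, 0.08, 0.0], [0.0, -0.0, -1.0]]
contact_force: [-1.1, -0.5, -2.8]
width: 0.02
gripper_force: 25.0
```

```bash
python3 -m jog '[{"travel":[0,0,-0.001],"dr":[0,0,0]},{"travel":[0,0,-0.001],"dr":[0,0,0]},{"travel":[0,0,0],"dr":[0,0,0]},{"travel":[0,0,0],"dr":[0,0,0]},{"travel":[0,0,0],"dr":[0,0,0]}]'
```

```text
time_s: 9.95
tcp_pos: [0.5674, 0.0106, 0.0637]
tool_rot: [[-0.08, 0.997, -0.001], [0.997, 0.08, -0.0], [-0.0, -0.001, -1.0]]
contact_force: [-7.5, 0.3, 8.6]
width: 0.0199
gripper_force: 25.0
```

```bash
python3 -m jog '[{"travel":[0,0,0],"dr":[0,0,0]},{"travel":[0,0,0],"dr":[0,0,0]},{"travel":[0,0,0],"dr":[0,0,0]},{"travel":[0,0,0],"dr":[0,0,0]},{"travel":[0,0,0],"dr":[0,0,0]}]' 0.038
python3 -m jog '[{"travel":[0,0,0.01],"dr":[0,0,0]},{"travel":[0,0,0.03],"dr":[0,0,0]},{"travel":[0,0,0.05],"dr":[0,0,0]},{"travel":[0,0.05,0.04],"dr":[0,0,-0.03]},{"travel":[0,0.06,0],"dr":[0,0,-0.03]}]'
python3 -m jog '[{"travel":[0.003,0.06,0],"dr":[0,0,-0.03]},{"travel":[0.003,0.06,0],"dr":[0,0,-0.03]},{"travel":[0.003,0.057,0],"dr":[0,0,-0.015]},{"travel":[0.002,0,0],"dr":[0,0,0]},{"travel":[0,0,0],"dr":[0,0,0]}]' 0.06
python3 - <<'E'
from h import *
for n in("scene","top"):
    im,d,W=cam(n);cv2.imwrite(f"pics/{n}3.png",im)
    rep(n,im,W,"blue",region(W,(.57,.01),.08,.06,.2)&hue(im,100,125))
    rep(n,im,W,"yellow",region(W,(.51,.006),.07,.068,.1)&hue(im,22,35))
cv2.imwrite("pics/s3.png",cv2.imread("pics/scene3.png")[120:340,250:560])
E
```

```text
time_s: 10.58
tcp_pos: [0.5675, 0.0106, 0.0625]
tool_rot: [[-0.08, 0.997, 0.0], [0.997, 0.08, 0.0], [0.0, 0.0, -1.0]]
contact_force: [-0.5, -0.1, -0.0]
width: 0.0378
gripper_force: 0.0
time_s: 11.2
tcp_pos: [0.5706, 0.1198, 0.1973]
tool_rot: [[-0.016, 1.0, 0.01], [1.0, 0.016, -0.0], [-0.0, 0.01, -1.0]]
contact_force: [0.2, 0.0, -0.2]
width: 0.0383
gripper_force: 0.0
time_s: 11.82
tcp_pos: [0.5786, 0.2961, 0.192]
tool_rot: [[0.055, 0.999, 0.0], [0.999, -0.055, -0.0], [-0.0, 0.0, -1.0]]
contact_force: [0.3, -0.0, 0.4]
width: 0.0601
gripper_force: 0.0
scene blue 443 z [64.6 81.  85. ] mean [576.1  10.1  77.7] (array([572.8,  10.2]), -83.6, 74.7, 23.1)
scene yellow 347 z [69.7 81.5 84.7] mean [518.6   4.7  79.4] (array([515.1,   4.1]), -84.5, 75.1, 21.4)
top blue 232 z [78.1 85.1 90.3] mean [567.9   8.4  84.5] (array([568.5,   7.8]), -86.3, 72.7, 19.8)
top yellow 228 z [79.8 85.3 90.2] mean [511.5   3.1  85.4] (array([511.4,   3.2]), -85.7, 73.3, 19.2)
```

View pics/s3.png

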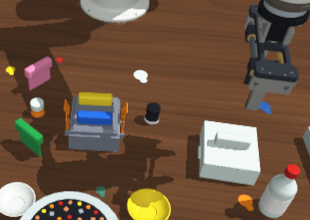

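The blue scraper sits home next to the yellow one at (95,117) in the crop. The gripper is above the cover, whose rib is at (233,138).

```bash
python3 -m jog '[{"travel":[-0.0005,0.002,-0.04],"dr":[0,0,0]},{"travel":[0,0,-0.04],"dr":[0,0,0]},{"travel":[0,0,-0.04],"dr":[0,0,0]},{"travel":[0,0,-0.01],"dr":[0,0,0]},{"travel":[0,0,-0.008],"dr":[0,0,0]}]' 0.06
python3 -m jog '[{"travel":[0,0,0],"dr":[0,0,0]},{"travel":[0,0,0],"dr":[0,0,0]},{"travel":[0,0,0],"dr":[0,0,0]},{"travel":[0,0,0],"dr":[0,0,0]},{"travel":[0,0,0],"dr":[0,0,0]}]' 0.0 45
```

```text
time_s: 12.55
tcp_pos: [0.579, 0.2978, 0.0546]
tool_rot: [[0.056, 0.998, 0.002], [0.998, -0.056, 0.0], [0.001, 0.002, -1.0]]
contact_force: [-0.9, 0.9, 1.1]
width: 0.06
gripper_force: 0.0
time_s: 13.18
tcp_pos: [0.5781, 0.2985, 0.0541]
tool_rot: [[0.055, 0.998, 0.0], [0.998, -0.055, 0.0], [0.0, 0.0, -1.0]]
contact_force: [-1.9, -0.4, 2.0]
width: 0.0196
gripper_force: 45.0
```

```bash
python3 -m jog '[{"travel":[0,0,0.01],"dr":[0,0,0]},{"travel":[0,0,0.03],"dr":[0,0,0]},{"travel":[0,0,0.04],"dr":[0,0,0]},{"travel":[0,0,0.03],"dr":[0,0,0]},{"travel":[0,0,0.01],"dr":[0,0,0]}]'
python3 -m jog '[{"travel":[-0.004,-0.03,0],"dr":[0,0,0.02]},{"travel":[-0.007,-0.05,0],"dr":[0,0,0.025]},{"travel":[-0.007,-0.05,0],"dr":[0,0,0.025]},{"travel":[-0.007,-0.05,0],"dr":[0,0,0.025]},{"travel":[-0.007,-0.05,0],"dr":[0,0,0.025]}]'
python3 -m jog '[{"travel":[-0.005,-0.045,0],"dr":[0,0,0.015]},{"travel":[-0.0015,-0.015,0],"dr":[0,0,0]},{"travel":[0,0,0],"dr":[0,0,0]},{"travel":[0,0,0],"dr":[0,0,0]},{"travel":[0,0,0],"dr":[0,0,0]}]'
python3 - <<'E'
from h import *
for n in("scene","top"):
    im,d,W=cam(n);cv2.imwrite(f"pics/{n}4.png",im);np.save(f"pics/{n}4.npy",W)
    white=cv2.cvtColor(im,cv2.COLOR_BGR2HSV)[...,1]<60
    rep(n,im,W,"covertop",region(W,(.54,.01),.1,.158,.178)&white)
    rep(n,im,W,"cover side",region(W,(.54,.01),.1,.125,.158)&white)
cv2.imwrite("pics/s4.png",cv2.resize(cv2.imread("pics/scene4.png")[90:300,240:450],None,fx=2.8,fy=2.8))
E
```

```text
time_s: 13.8
tcp_pos: [0.5792, 0.2987, 0.1764]
tool_rot: [[0.055, 0.998, 0.004], [0.998, -0.055, 0.001], [0.001, 0.004, -1.0]]
contact_force: [-0.5, 0.1, -1.5]
width: 0.0198
gripper_force: 45.0
time_s: 14.42
tcp_pos: [0.5448, 0.0669, 0.1724]
tool_rot: [[-0.066, 0.998, -0.002], [0.998, 0.066, 0.0], [0.0, -0.002, -1.0]]
contact_force: [0.9, 0.6, -2.4]
width: 0.0195
gripper_force: 45.0
time_s: 15.05
tcp_pos: [0.5395, 0.0097, 0.1735]
tool_rot: [[-0.082, 0.997, -0.0], [0.997, 0.082, 0.0], [0.0, -0.0, -1.0]]
contact_force: [0.0, 0.8, -1.7]
width: 0.0198
gripper_force: 45.0
scene covertop 1609 z [161.7 165.3 170.2] mean [564.4  12.5 165.4] (array([544.1,  10. ]), 4.9, 122.1, 108.7)
scene cover side 661 z [127.  141.6 156.4] mean [600.6  16.5 141.5] (array([568.2,  12. ]), -85.0, 118.2, 74.6)
top covertop 233 z [163.2 167.3 171.7] mean [512.   11.3 167.4] (array([540.6,   9.9]), 5.0, 119.3, 110.0)
top cover side 0
```

View pics/s4.png

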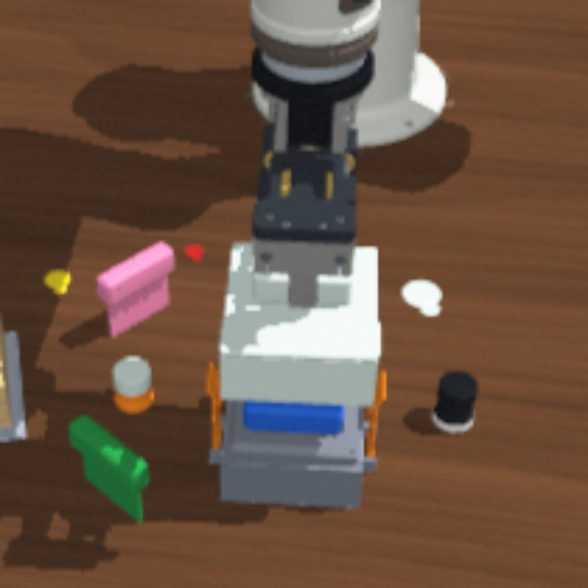

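Cover held level, directly above the kit and about 2 mm too far in +y (its beads between the orange catches at (215,400) and (380,400)). I'll correct that and go down.

```bash
python3 -m jog '[{"travel":[-0.0006,-0.002,-0.015],"dr":[0,0,0]},{"travel":[0,0,-0.02],"dr":[0,0,0]},{"travel":[0,0,-0.013],"dr":[0,0,0]},{"travel":[0,0,-0.005],"dr":[0,0,0]},{"travel":[0,0,0],"dr":[0,0,0]}]'
```

```text
time_s: 15.78
tcp_pos: [0.5388, 0.0064, 0.1205]
tool_rot: [[-0.08, 0.997, -0.0], [0.997, 0.08, 0.0], [0.0, -0.0, -1.0]]
contact_force: [-1.2, 0.6, -0.3]
width: 0.0194
gripper_force: 45.0
```

```bash
python3 -m jog '[{"travel":[0,0,-0.003],"dr":[0,0,0]},{"travel":[0,0,-0.002],"dr":[0,0,0]},{"travel":[0,0,-0.001],"dr":[0,0,0]},{"travel":[0,0,0],"dr":[0,0,0]},{"travel":[0,0,0],"dr":[0,0,0]}]'
```

```text
time_s: 16.4
tcp_pos: [0.5389, 0.0064, 0.1147]
tool_rot: [[-0.08, 0.997, 0.0], [0.997, 0.08, -0.0], [-0.0, 0.0, -1.0]]
contact_force: [-0.9, 0.1, -2.2]
width: 0.02
gripper_force: 45.0
```

```bash
python3 -m jog '[{"travel":[0,0.0012,0],"dr":[0,0,0]},{"travel":[0,0,-0.001],"dr":[0,0,0]},{"travel":[0,0,-0.001],"dr":[0,0,0]},{"travel":[0,0,-0.001],"dr":[0,0,0]},{"travel":[0,0,0],"dr":[0,0,0]}]'
```

```text
time_s: 17.02
tcp_pos: [0.5393, 0.0075, 0.1122]
tool_rot: [[-0.08, 0.997, 0.001], [0.997, 0.08, -0.0], [-0.0, 0.001, -1.0]]
contact_force: [-0.9, -1.0, 2.9]
width: 0.0194
gripper_force: 45.0
```

```bash
python3 -m jog '[{"travel":[0,0,-0.001],"dr":[0,0,0]},{"travel":[0,0,-0.001],"dr":[0,0,0]},{"travel":[0,0,-0.001],"dr":[0,0,0]},{"travel":[0,0,0],"dr":[0,0,0]},{"travel":[0,0,0],"dr":[0,0,0]}]'
```

```text
time_s: 17.65
tcp_pos: [0.5394, 0.0074, 0.1093]
tool_rot: [[-0.08, 0.997, 0.001], [0.997, 0.08, -0.0], [-0.0, 0.001, -1.0]]
contact_force: [-0.3, -0.9, 4.7]
width: 0.0194
gripper_force: 45.0
```

```bash
python3 -m jog '[{"travel":[0,0,-0.0015],"dr":[0,0,0]},{"travel":[0,0,-0.0015],"dr":[0,0,0]},{"travel":[0,0,-0.001],"dr":[0,0,0]},{"travel":[0,0,0],"dr":[0,0,0]},{"travel":[0,0,0],"dr":[0,0,0]}]'
python3 -m jog '[{"travel":[0,0,-0.001],"dr":[0,0,0]},{"travel":[0,0,-0.001],"dr":[0,0,0]},{"travel":[0,0,-0.001],"dr":[0,0,0]},{"travel":[0,0,0],"dr":[0,0,0]},{"travel":[0,0,0],"dr":[0,0,0]}]'
```

```text
time_s: 18.27
tcp_pos: [0.539, 0.0076, 0.1045]
tool_rot: [[-0.08, 0.997, 0.001], [0.997, 0.08, 0.0], [-0.0, 0.001, -1.0]]
contact_force: [0.7, -0.8, 0.5]
width: 0.0195
gripper_force: 45.0
time_s: 18.9
tcp_pos: [0.5386, 0.0077, 0.1014]
tool_rot: [[-0.08, 0.997, -0.001], [0.997, 0.08, 0.0], [0.0, -0.001, -1.0]]
contact_force: [0.5, 0.5, -2.9]
width: 0.0193
gripper_force: 45.0
```

```bash
python3 -m jog '[{"travel":[0,0,-0.001],"dr":[0,0,0]},{"travel":[0,0,-0.001],"dr":[0,0,0]},{"travel":[0,0,0],"dr":[0,0,0]},{"travel":[0,0,0],"dr":[0,0,0]},{"travel":[0,0,0],"dr":[0,0,0]}]'
```

```text
time_s: 19.52
tcp_pos: [0.539, 0.0076, 0.1001]
tool_rot: [[-0.08, 0.997, 0.0], [0.997, 0.08, -0.0], [-0.0, 0.0, -1.0]]
contact_force: [-3.1, 0.4, 4.1]
width: 0.0198
gripper_force: 45.0
```

```bash
python3 -m jog '[{"travel":[0,0,-0.001],"dr":[0,0,0]},{"travel":[0,0,-0.001],"dr":[0,0,0]},{"travel":[0,0,0],"dr":[0,0,0]},{"travel":[0,0,0],"dr":[0,0,0]},{"travel":[0,0,0],"dr":[0,0,0]}]'
python3 - <<'E'
from h import *
for n in("scene","top"):
    im,d,W=cam(n);cv2.imwrite(f"pics/{n}5.png",im)
    white=cv2.cvtColor(im,cv2.COLOR_BGR2HSV)[...,1]<60
    rep(n,im,W,"covertop",region(W,(.54,.01),.1,.085,.1)&white)
    o=region(W,(.54,.008),.1,.03,.1)&hue(im,5,18)
    rep(n,im,W,"catch+",o&(W[...,1]>.03));rep(n,im,W,"catch-",o&(W[...,1]<-.02))
cv2.imwrite("pics/s5.png",cv2.resize(cv2.imread("pics/scene5.png")[130:300,260:430],None,fx=3.4,fy=3.4))
E
```

```text
time_s: 20.15
tcp_pos: [0.5391, 0.0075, 0.1]
tool_rot: [[-0.08, 0.997, -0.0], [0.997, 0.08, -0.0], [-0.0, -0.0, -1.0]]
contact_force: [-8.5, 1.4, 17.4]
width: 0.0198
gripper_force: 45.0
scene covertop 1446 z [88.7 91.8 94.3] mean [563.5  11.5  91.8] (array([543.6,   8.4]), 5.0, 123.0, 109.7)
scene catch+ 79 z [42.  70.4 78.1] mean [540.   72.1  66.8] (array([537.4,  72. ]), 4.5, 35.0, 9.9)
scene catch- 74 z [36.3 69.5 78.9] mean [552.  -54.6  64.6] (array([547.1, -55.7]), 9.5, 30.8, 8.6)
top covertop 214 z [89.2 92.9 98.1] mean [514.    8.5  93.3] (array([540.4,   7.9]), 4.6, 119.6, 108.9)
top catch+ 0
top catch- 1
```

View pics/s5.png

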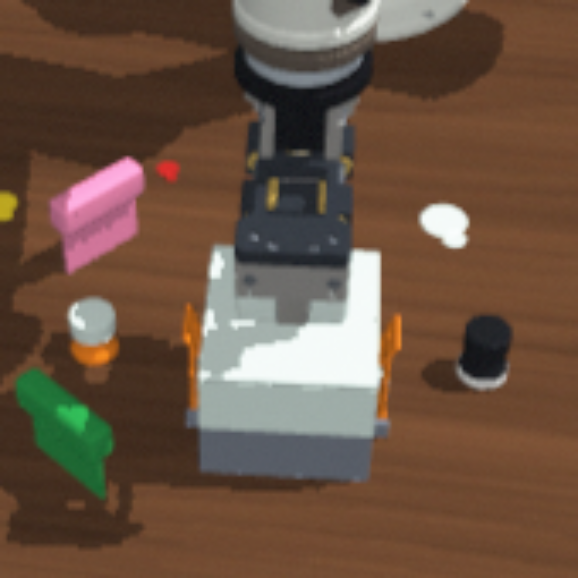

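The cover is seated on the ledge all round, with both catches upright at (192,350) and (392,350). The arm is pressing down with 17 N.

```bash
python3 -c "
from plant import ticket;print(ticket.hand_in())"
```

```text
the job is handed in; nothing more can be done
None
```

I put the blue scraper in the kit's empty slot and let go of it, snapped the cover home under both catches, and handed in with the arm still pressing down at about 17 N; no verdict came back.

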